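Set the vial on the reader's post and hold the sprung shutter open

TASK

Take the vial with the blue cap and stand it upright and centred on top of the reader's narrow raised post, setting it down gently and letting go of it. Then pull the red spring-return shutter grip straight out until its pointer is level with the green clip on the scale, and keep it there for the reading, about three seconds; the job finishes with the gripper still holding the shutter at the mark. The shutter must stay shut until the vial is on the post, and the other vials, the cup and the dish stay where they are.

Things in the scene. Friction and masses are not known exactly. Their poses are not given: they have to be found in the camera images.
- blue_vial: glass sample vial with a BLUE cap, loose, standing on the bench: 22 mm in diameter, 50 mm tall, about 14 to 29 g. Origin at the centre of its underside, z up. Grip its glass body, 10 to 38 mm above the underside: the cap (top 10 mm) gives no hold. It differs from the two other vials only by the cap and what is in it, and changes places with them
- reader: infrared vial reader, fixed: grey base 180 x 230 mm, top 14 mm above the bench. Origin on the bench under its middle; x points from its front to its back, y to its left, z up. Back left: white optics head (x +25 to +85, y +10 to +115 mm, top 107 mm up); back right: low white shutter box (x +20 to +85, y -114 to +7 mm, top 43 mm up). Sample post front left, shutter grip front right
- post_top (a point): centre of the sample post's flat top, a black disc 30 mm in diameter, 60 mm above the bench, on an 18 mm aluminium column; at x -40, y +62 mm in the reader's frame
- shutter: spring-return shutter: steel tongue out of the shutter box's slot, with an upright red grip. Slides out along the reader's -x (to its front) from 0 (shut, held by the spring) to 65 mm. The spring pulls home with 4 N when shut, 1 N more for each 10 mm. Origin at bench level under the grip; axes as the reader's
- shutter_grip (a point): middle of the red shutter grip: a block 16 mm along the slide, 26 mm across it and 34 mm tall (50 to 84 mm above the bench) on a 12 mm stem; when shut, its middle is 42 mm in front of the shutter box. The fingers can close along the slide or across it
- pointer_tip (a point): tip of the small red pointer that moves with the shutter and points at the scale; exactly beside the middle of the grip, 33 mm to the grip's right (-y of the reader)
- mark: green index clip, fixed on the white scale strip to the right of the shutter: 6 mm along the slide, 24 mm across, top 28 mm above the bench. Origin at the centre of its underside, axes as the reader's. It is 22 to 52 mm out from the pointer of the shut shutter; level means that pointer tip and clip have the same x in the reader's frame
- white_vial: vial with a WHITE cap, same size, loose, to be left alone. Origin at the centre of its underside
- black_vial: vial with a BLACK cap, same size, loose, to be left alone. Origin at the centre of its underside
- green_cup: sample cup with a green screw lid, 61 mm in diameter, 59 mm tall, loose bystander. Origin at the centre of its underside
- petri: clear petri dish, 92 mm in diameter, 15 mm tall, loose bystander. Origin at the centre of its underside
Not all that is in view belongs to the job. What is shaped like the blue_vial but pink or purple is not meant.

How it is judged:
On the way, in this order (a step that is already met when the one before it is completed fails the run):
1. the blue-capped vial stands upright and centred on the post, let go of, with the shutter shut (horizontal distance between blue_vial and post_top below 0.007 m and z of blue_vial in the frame of post_top between -0.004 and 0.004 m and angle between blue_vial's own z axis and vertical below 0.1 rad and linear speed of blue_vial below 0.03 m/s and contact force between each of the arm, the fingers and blue_vial below 0.05 N and x of pointer_tip in the frame of reader above -0.034 m), for 0.3 s.
2. the gripper holds the shutter with its pointer at the green clip for two seconds (x of pointer_tip in the frame of mark between -0.005 and 0.005 m and contact force between the fingers and shutter above 1 N), for 2 s.
At the end, for the whole second after the job is handed in: The fingers hold the shutter (contact over 1 N) with its pointer within 5 mm of the green clip along the slide, while the blue-capped vial stands at rest on the post, within 7 mm of its centre, upright within 0.1 rad, its underside within 4 mm of the post's top, not touched by the fingers (all of step 2 and horizontal distance between blue_vial and post_top below 0.007 m and z of blue_vial in the frame of post_top between -0.004 and 0.004 m and angle between blue_vial's own z axis and vertical below 0.1 rad and linear speed of blue_vial below 0.03 m/s and contact force between the fingers and blue_vial below 0.05 N); the arm keeps its last pose, push and grip.
It fails at once if the shutter is opened by more than 12 mm while the blue-capped vial is not on the post (x of pointer_tip in the frame of reader below -0.034 m and (horizontal distance between blue_vial and post_top above 0.015 m or z of blue_vial in the frame of post_top above 0.02 m)).
It fails at once if the blue-capped vial is dropped (moves faster than 0.6 m/s with no finger on it) (linear speed of blue_vial above 0.6 m/s and contact force between the fingers and blue_vial below 0.01 N).
It fails at once if another vial is moved by more than 25 mm or tipped over (distance of any of white_vial, black_vial from where it was at the start of the episode above 0.025 m or angle between any of white_vial, black_vial's own z axis and vertical above 0.5 rad).
It fails at once if the cup or the dish is moved by more than 25 mm (distance of any of green_cup, petri from where it was at the start of the episode above 0.025 m).
It also fails if it takes over 53 s, if anything falls off the work surface, if the arm or the gripper's body presses on something with over 40 N, if the wrist force passes 120 N, or if a joint passes its speed limit or range.

ROBOT

A 6-joint arm with a two-finger parallel gripper is mounted at the origin on a cart in front of the work surface, level with it; the furniture and walls round the work are solid. World frame = base frame: x ahead of the robot, y to its left, z up, the work surface at z = 0. Lengths are in m, angles in rad, forces in N, time in s.
With the tool pointing down it reaches from about 0.35 to 0.875 m from the base axis. Payload 15.5 kg.
Tool frame: the origin (TCP) lies on the centre line of the jaws, within the pads' length; the fingertips stand 8 mm ahead of it and the grasp point (between the pads) lies 11 mm behind it; z points along the fingers, y is the line along which they close (so a half turn about z gives the same grasp; the last joint's range is limited). The gripper opens to 85 mm and grips with 20 to 120 N. Pads are 22 mm wide; open, the fingers measure 114 mm over their backs; the gripper's body (76 mm by 85 mm) begins 54 mm behind the grasp point. The pads swing forward as they close: fully open they stand 13 mm farther back than shut.
Start: joints at [1.06, 0.494, 1.345, -0, 1.302, -0.096], TCP at [0.252, 0.572, 0.239] pointing down, gripper open.
Joint ranges: [-2.91, 2.91], [-0.82, 2.16], [0.22, 2.67], [-1.22, 4.37], [0.12, 2.79], [-3.08, 3.08]. Speed limits (rad/s): [1.89, 1.89, 2.57, 3.01, 3.01, 3.01].

INTERFACE

Orientations are given as a 3x3 rotation matrix whose columns are the frame's x, y, z axes.
In Python, from plant import ctrl gives the robot as it stands. The module is installed in compiled form; this text tells all that it offers.
- The arm moves only by the tool carry_out, never from a script. Its argument "targets" is one flat list of numbers, 7 for each row, row after row: the shift along the tool's x, y, z in mm, then the turn, a rotation vector about the tool's x, y, z in rad, then the opening, from -1 (shut) to 1 (fully open). A call has 1 to 10 rows; each row shifts and turns the commanded pose from where the row before left it, along the tool's axes as they then stand; what a row does not reach is not made up. A row lasts 1/8 s, in which the tool goes at most 62.5 mm and 10.7 degrees, less where a joint would pass 70% of its speed; a pose out of reach is approached as far as the arm can. A call with a gripper value outside its range is refused whole. The fingers move at their own pace and stop on an object; "force" is the grip in N (left out, the last holds). Time passes only in rows, so rows that do not move let the fingers close. It gives the time, the measured TCP pose, the force, the opening and the grip force at its end, in the units of the state.
- ctrl.read_state(): the state, without advancing time (a new reading comes with each control period).
- ctrl.camera(name): name is "scene" or "top" or "wrist"; returns (picture, depth): 384x512x3 uint8, blue, green, red; 384x512 float32, m along the optical axis (not along the pixel's ray), 0 where there is no reading.
- ctrl.camera_model(name): a dict with "K" (3x3 intrinsics, pixels), "R" (3x3) and "t" (3): a world point X has camera coordinates R X + t. Camera axes: x right, y down, z forward; pixel columns grow to the right and rows downward; lengths in m; the calibration is good to about 2 mm. A picture is of the moment at which its call begins: read the wrist's pose just before it. camera_model takes no time and is no camera call; for the wrist camera it gives the pose at the moment of the call.
- ctrl.hand_in(): hands the job in; it is judged then, once.
The state is a dict: "time_s": time; "joint_pos": joint angles; "qvel": joint speeds; "joint_efforts": joint torques, N m; "position": TCP position; "tcp_rot": TCP orientation; "contact_force": force on the tool from outside, world axes, zero at the start; "wrist_torque": the same for the moment, N m; "finger_gap": finger opening in m; "grip_force": force on a finger pad.
Only numpy, scipy, OpenCV 4.12 (cv2) and the standard library are available. Lean on these libraries where they do the work, as an engineer would, in place of code of your own. Each camera call takes 0.05 s, during which the arm holds its last target. There are 200 camera calls.

## Working session

There is one attempt and no reset: what is moved stays moved. The work goes in short steps, Python scripts to look and compute and a tool call to move; the robot and the scene stay as the last step left them, time stands still between calls to the robot, and variables do not carry over. Pictures are saved under pics/ and viewed, at most 10 in all, crops included, and the job is handed in when it is done.

Besides the shell and the picture viewer there is one more tool, called after "Call:" in YAML: its name, and indented under it one key for each argument. carry_out: Moves the arm, as the interface text tells. Its arguments: {"type":"object","properties":{"targets":{"type":"array","items":{"type":"number"}},"force":{"type":"number"}},"required":["targets"]}

```bash
mkdir -p pics
cat > h.py <<'E'
import numpy as np, cv2
from plant import ctrl
def ray(cam,u,v,z,m=None):
    m=m or ctrl.camera_model(cam); K,R,t=[np.array(m[k],float) for k in('K','R','t')]
    t=t.ravel(); d=R.T@np.linalg.inv(K)@np.array([u,v,1.]); c=-R.T@t
    return c+d*(z-c[2])/d[2]
def cloud(cam,dep,m=None):
    m=m or ctrl.camera_model(cam); K,R,t=[np.array(m[k],float) for k in('K','R','t')]
    v,u=np.indices(dep.shape); p=np.stack([u*dep,v*dep,dep],-1)@np.linalg.inv(K).T
    return (p-t.ravel())@R
E
python3 - <<'E'
from h import *
ps=[]
for c in('top','scene'):
    p,d=ctrl.camera(c); cv2.imwrite(f'pics/{c}.png',p); np.savez(f'{c}.npz',p=p,d=d)
    m=ctrl.camera_model(c); print(c,np.round(-np.array(m['R']).T@np.ravel(m['t']),3),np.round(m['K'],1).tolist(),np.round(m['R'],2).tolist())
s=ctrl.read_state(); print(s['time_s'],s['position'],np.round(s['tcp_rot'],3).tolist(),s['finger_gap'])
E
```

```text
top [0.346 0.045 1.405] [[489.9, 0.0, 252.9], [0.0, 489.9, 189.1], [0.0, 0.0, 1.0]] [[0.01, -1.0, -0.01], [-0.99, -0.01, -0.1], [0.1, 0.01, -0.99]]
scene [ 0.123 -0.714  0.709] [[371.6, 0.0, 251.4], [0.0, 371.6, 195.7], [0.0, 0.0, 1.0]] [[0.91, -0.41, 0.01], [-0.25, -0.56, -0.79], [0.33, 0.72, -0.62]]
0.1 [0.25230226 0.5714719  0.23877067] [[-0.915, 0.404, -0.001], [0.404, 0.915, -0.001], [0.0, -0.001, -1.0]] 0.0852271397168447
```

View pics/top.png

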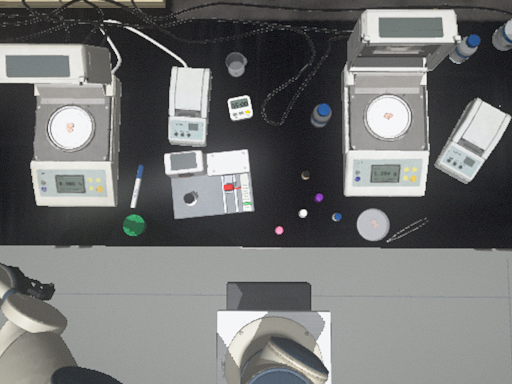

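View pics/scene.png

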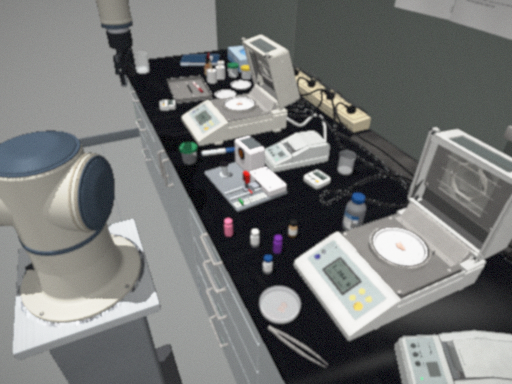

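Top view: blue cap at (337,217), white at (303,213), black at (306,175). The purple (319,197) and pink (279,230) vials are decoys, and the blue-lidded bottle at (321,113) is too big. The candidate is (337,217), or (267,262) in the scene view. The post is at about (190,198) and the red grip at about (229,187).

Run:
```python
from h import *
T=np.load('top.npz');S=np.load('scene.npz')
a=cv2.resize(T['p'][145:240,160:360],(800,380),interpolation=cv2.INTER_CUBIC)
b=cv2.resize(S['p'][210:285,210:310],(290,217),interpolation=cv2.INTER_CUBIC)
o=np.zeros((600,800,3),np.uint8);o[:380]=a;o[380:597,:290]=b;
c=cv2.resize(S['p'][140:212,195:295],(300,216),interpolation=cv2.INTER_CUBIC);o[380:596,300:600]=c
cv2.imwrite('pics/crop.png',o)
hsv=cv2.cvtColor(T['p'],cv2.COLOR_BGR2HSV);P=cloud('top',T['d'])
def blob(mask,roi,z,n):
    m=np.zeros(mask.shape,np.uint8);x0,y0,x1,y1=roi;m[y0:y1,x0:x1]=mask[y0:y1,x0:x1]
    v,u=np.nonzero(m);print(n,len(u),u.mean().round(1),v.mean().round(1),ray('top',u.mean(),v.mean(),z).round(4),'depth z',np.median(P[v,u,2]).round(3))
H,s,V=[hsv[...,i].astype(int) for i in range(3)]
blob((H>95)&(H<125)&(s>90)&(V>60),(328,208,346,226),.05,'blue')
blob((H<8)|(H>172)&(s>120)&(V>90),(215,178,242,198),.084,'red')
blob((H>45)&(H<80)&(s>100)&(V>80),(225,180,262,215),.028,'green')
blob((V<70),(182,190,200,207),.06,'post')
# base plate: points 14mm high
g=((abs(P[...,2]-.014)<.006)&(V>90)).astype(np.uint8);g[:,:165]=0;g[:,262:]=0;g[:145]=0;g[225:]=0
g=cv2.morphologyEx(g,cv2.MORPH_OPEN,np.ones((2,2)))
v,u=np.nonzero(g);pts=np.array([ray('top',x,y,.014)[:2] for x,y in zip(u,v)],np.float32)
print(len(u),cv2.minAreaRect(pts),cv2.boxPoints(cv2.minAreaRect(pts)))
```

```text
blue 43 338.1 216.1 [ 0.4156 -0.1778  0.05  ] depth z 0.049
red 64 229.6 186.9 [0.491  0.1209 0.084 ] depth z 0.082
green 11 246.6 203.1 [0.4516 0.0756 0.028 ] depth z 0.025
post 3 190.0 201.7 [0.452 0.231 0.06 ] depth z 0.059
2569 ((0.5181463956832886, 0.17751656472682953), (0.20649443566799164, 0.22819368541240692), 6.117635250091553) [[0.40332785 0.27996057]
 [0.42764643 0.05306641]
 [0.63296497 0.07507256]
 [0.6086464  0.30196673]]
```

View pics/crop.png

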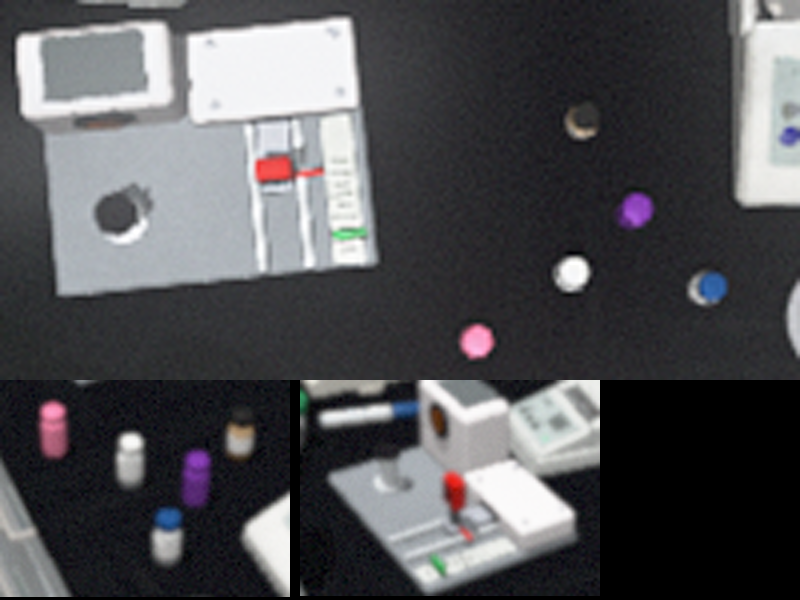

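The crop confirms it: the blue cap with clear glass is at crop (712,287), and it's the only blue-capped vial. The reader is yawed about 6.1°. I'll turn the tool so it closes along world x, then go over the vial.

Call:
carry_out:
  targets: [0,0,0,0,0,0.165,1,0,0,0,0,0,0.165,1,0,0,0,0,0,0.165,1,0,0,0,0,0,0.165,1,0,0,0,0,0,0.165,1,0,0,0,0,0,0.165,1,0,0,0,0,0,0.165,1,-50,11,0,0,0,0,1,-50,11,0,0,0,0,1,-50,11,0,0,0,0,1]
  force: 30

```text
time_s: 1.35
position: [0.2854, 0.4201, 0.239]
tcp_rot: [[-0.0, 1.0, -0.0], [1.0, 0.0, -0.0], [-0.0, -0.0, -1.0]]
contact_force: [1.6, -0.1, 0.8]
finger_gap: 0.0857
grip_force: 0.0
```

Call:
carry_out:
  targets: [-50,11,0,0,0,0,1,-50,11,0,0,0,0,1,-50,11,0,0,0,0,1,-50,11,0,0,0,0,1,-50,11,0,0,0,0,1,-50,11,0,0,0,0,1,-50,11,0,0,0,0,1,-50,11,-5,0,0,0,0.5,-50,11,-5,0,0,0,0.4,-50,0,0,0,0,0,0.4]

```text
time_s: 2.6
position: [0.385, -0.0802, 0.2496]
tcp_rot: [[0.0, 1.0, 0.001], [1.0, -0.0, -0.0], [-0.0, 0.001, -1.0]]
contact_force: [1.0, -0.3, -0.3]
finger_gap: 0.06
grip_force: 0.0
```

Call:
carry_out:
  targets: [-49,15,10,0,0,0,0.4,-49,15,20,0,0,0,0.4,0,0,20,0,0,0,0.4,0,0,0,0,0,0,0.4]

```text
time_s: 3.1
position: [0.4135, -0.1761, 0.1981]
tcp_rot: [[0.001, 1.0, -0.003], [1.0, -0.001, 0.002], [0.002, -0.003, -1.0]]
contact_force: [-0.9, 0.1, -0.6]
finger_gap: 0.0598
grip_force: 0.0
```

```bash
cat >> h.py <<'E'
def blob(p,P,m,cam,mask,roi,z,n):
    k=np.zeros(mask.shape,np.uint8);x0,y0,x1,y1=roi;k[y0:y1,x0:x1]=mask[y0:y1,x0:x1]
    N,l,st,c=cv2.connectedComponentsWithStats(k)
    for i in range(1,N):
        if st[i,4]>25:
            q=P[l==i]; print(n,st[i].tolist(),c[i].round(1),'ray',ray(cam,*c[i],z,m).round(4),'z',np.median(q[:,2]).round(3))
E
python3 - <<'E'
from h import *
s=ctrl.read_state();m=ctrl.camera_model('wrist');p,d=ctrl.camera('wrist');cv2.imwrite('pics/w1.png',p)
print(s['position'],s['finger_gap'])
h=cv2.cvtColor(p,cv2.COLOR_BGR2HSV);H,S,V=[h[...,i].astype(int) for i in range(3)]
blob(p,cloud('wrist',d,m),m,'wrist',(H>95)&(H<125)&(S>110)&(V>60),(0,0,512,384),.05,'blue')
E
```

```text
[ 0.41348958 -0.17607416  0.1981266 ] 0.059808478239494645
blue [243, 166, 21, 22, 362] [253.1 176.6] ray [ 0.4142 -0.174   0.05  ] z 0.049
blue [361, 233, 11, 9, 73] [365.9 236.9] ray [ 0.5239 -0.2349  0.05  ] z 0.062
```

View pics/w1.png

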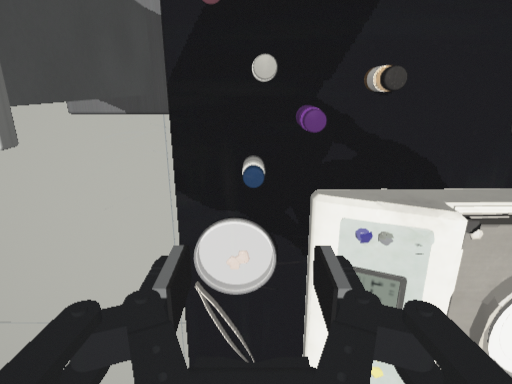

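Blue cap is at (253,176) in the wrist view, giving (0.414,-0.174). The dish, purple vial and balance are all clear of the fingers. Descending.

Call:
carry_out:
  targets: [2,1,40,0,0,0,0.4,0,0,50,0,0,0,0.4,0,0,45,0,0,0,0.4,0,0,33,0,0,0,0.4,0,0,15,0,0,0,0.4,0,0,0,0,0,0,0.4]

```text
time_s: 3.9
position: [0.4156, -0.1737, 0.0163]
tcp_rot: [[-0.001, 1.0, -0.001], [1.0, 0.001, 0.0], [0.0, -0.001, -1.0]]
contact_force: [-0.4, 0.7, -0.1]
finger_gap: 0.0598
grip_force: 0.0
```

Call:
carry_out:
  targets: [0,0,0,0,0,0,-0.7,0,0,0,0,0,0,-0.7,0,0,0,0,0,0,-0.7,0,0,0,0,0,0,-0.7,0,0,0,0,0,0,-0.7,0,0,0,0,0,0,-0.7]
  force: 25

```text
time_s: 4.65
position: [0.416, -0.1744, 0.0172]
tcp_rot: [[0.0, 1.0, 0.002], [1.0, -0.0, -0.001], [-0.001, 0.002, -1.0]]
contact_force: [0.4, 2.2, 11.4]
finger_gap: 0.021
grip_force: 24.8
```

Call:
carry_out:
  targets: [0,0,-5,0,0,0,-0.7,0,0,-20,0,0,0,-0.7,0,0,-40,0,0,0,-0.7,0,0,-50,0,0,0,-0.7,0,0,-50,0,0,0,-0.7,0,0,-35,0,0,0,-0.7,30,3,0,0,0,0,-0.7,45,5,0,0,0,0,-0.7,45,5,0,0,0,0,-0.7,45,5,0,0,0,0,-0.7]

```text
time_s: 5.9
position: [0.4332, -0.0079, 0.2169]
tcp_rot: [[0.0, 1.0, 0.001], [1.0, -0.0, -0.0], [-0.0, 0.001, -1.0]]
contact_force: [0.5, -0.1, -0.5]
finger_gap: 0.0209
grip_force: 24.6
```

Call:
carry_out:
  targets: [45,5,0,0,0,0,-0.7,45,5,0,0,0,0,-0.7,45,5,0,0,0,0,-0.7,40,4,0,0,0,0,-0.7,20,2,0,0,0,-0.053,-0.7,0,0,0,0,0,-0.053,-0.7,0,0,0,0,0,0,-0.7]

```text
time_s: 6.78
position: [0.4542, 0.1859, 0.2166]
tcp_rot: [[-0.106, 0.994, 0.0], [0.994, 0.106, -0.0], [-0.0, 0.0, -1.0]]
contact_force: [-0.0, 0.3, -0.1]
finger_gap: 0.0207
grip_force: 24.6
```

Run:
```python
from h import *
s=ctrl.read_state();m=ctrl.camera_model('wrist');p,d=ctrl.camera('wrist');cv2.imwrite('pics/w2.png',p);np.savez('w2.npz',p=p,d=d,**m)
print(s['time_s'],s['position'],s['finger_gap'],s['grip_force'],s['contact_force'])
```

```text
6.775 [0.4541551  0.18587813 0.21662426] 0.020675898903291526 24.57133322954178 [-0.03307093  0.27181641 -0.06011003]
```

View pics/w2.png

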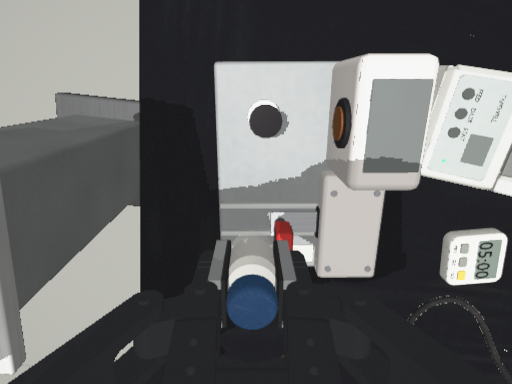

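The vial is held upright with its cap at (252,300). The post's black disc is at (266,121), and the reader's edges run parallel to the image axes, so the yaw is right.

Run:
```python
from h import *
D=np.load('w2.npz');p,d=D['p'],D['d'];m={k:D[k] for k in 'KRt'};P=cloud('wrist',d,m)
h=cv2.cvtColor(p,cv2.COLOR_BGR2HSV);H,S,V=[h[...,i].astype(int) for i in range(3)]
blob(p,P,m,'wrist',V<75,(240,98,295,145),.06,'disc')
blob(p,P,m,'wrist',(H>95)&(H<125)&(S>110)&(V>40),(220,265,285,335),.25,'cap')
g=np.abs(P[...,2]-.014)<.005
L=[ray('wrist',np.nonzero((V[r]>100))[0][np.nonzero(V[r]>100)[0]>180][0],r,.014,m) for r in (80,110,140,170,190)]
print('front edge',np.round(L,4).tolist()); 
c=[250,290];print('left edge',[ray('wrist',x,np.nonzero(V[:,x]>100)[0][0],.014,m).round(4).tolist() for x in (230,260,290,315)])
L=np.array(L);v=np.polyfit(L[:,1],L[:,0],1);print('yaw',-np.arctan(v[0]))
```

```text
disc [250, 105, 32, 32, 808] [265.6 120.8] ray [0.4609 0.2379 0.06  ] z 0.06
cap [226, 275, 52, 55, 2268] [251.7 302.4] ray [0.4534 0.1896 0.25  ] z 0.249
front edge [[0.4078, 0.2673, 0.014], [0.4118, 0.2387, 0.014], [0.415, 0.2082, 0.014], [0.4185, 0.1759, 0.014], [0.4212, 0.1533, 0.014]]
left edge [[0.4221, 0.2864, 0.014], [0.4512, 0.2895, 0.014], [0.4802, 0.2926, 0.014], [0.5045, 0.2952, 0.014]]
yaw 0.11456412678546811
```

Run:
```python
from h import *
D=np.load('w2.npz');p,d=D['p'],D['d'];m={k:D[k] for k in 'KRt'};P=cloud('wrist',d,m)
h=cv2.cvtColor(p,cv2.COLOR_BGR2HSV);H,S,V=[h[...,i].astype(int) for i in range(3)]
k=(H>95)&(H<125)&(S>110)&(V>40);k[:265]=0;k[335:]=0;k[:,:220]=0;k[:,285:]=0
q=P[k];print(np.percentile(q,[2,10,50,90,98],axis=0).round(4))
t=q[q[:,2]>.247];print(len(t),cv2.minEnclosingCircle(t[:,:2].astype(np.float32)),t.mean(0))
a=(np.abs(P[...,1]-.19)<.04)&(np.abs(P[...,0]-.454)<.012)&(V>120)&(P[...,2]>.19);b=P[a];print(len(b),np.percentile(b,[2,50,98],axis=0).round(4))
```

```text
[[0.4447 0.1767 0.2399]
 [0.4467 0.18   0.243 ]
 [0.4537 0.1885 0.2485]
 [0.4608 0.1945 0.2494]
 [0.4633 0.1954 0.2498]]
1739 ((0.45083269476890564, 0.22154170274734497), 0.045609332621097565) [0.4536457  0.18696715 0.24923088]
1957 [[0.4437 0.1885 0.2022]
 [0.4529 0.1947 0.2259]
 [0.4633 0.1968 0.2397]]
```

Call:
carry_out:
  targets: [25,6,0,0,0,0,-0.7,25.5,6.5,0,0,0,0,-0.7,0,0,40,0,0,0,-0.7,0,0,40,0,0,0,-0.7,0,0,30,0,0,0,-0.7,0,0,15,0,0,0,-0.7,0,0,0,0,0,0,-0.7]

```text
time_s: 7.7
position: [0.4613, 0.237, 0.091]
tcp_rot: [[-0.105, 0.994, -0.001], [0.994, 0.105, -0.0], [-0.0, -0.001, -1.0]]
contact_force: [0.1, 0.1, -0.6]
finger_gap: 0.021
grip_force: 24.6
```

Run:
```python
from h import *
s=ctrl.read_state();print(s['position'],s['contact_force'])
o=[]
for c in('wrist','scene'):
    m=ctrl.camera_model(c);p,d=ctrl.camera(c);o.append(p)
    if c=='wrist':
        P=cloud(c,d,m);h=cv2.cvtColor(p,cv2.COLOR_BGR2HSV);H,S,V=[h[...,i].astype(int) for i in range(3)]
        k=(H>95)&(H<125)&(S>110)&(V>40);k[:265]=0;k[335:]=0;k[:,:220]=0;k[:,285:]=0
        print(np.percentile(P[k],[2,50,98],axis=0).round(4))
        a=(np.abs(P[...,1]-.2379)<.03)&(np.abs(P[...,0]-.461)<.012)&(V>120)&(P[...,2]>.085)&(P[...,2]<.12);print(np.percentile(P[a],[2,50,98],axis=0).round(4))
        h0=(np.abs(P[...,2]-.06)<.003)&(np.abs(P[...,1]-.238)<.03)&(np.abs(P[...,0]-.461)<.03);print('disc pts',h0.sum(),np.percentile(P[h0],[2,98],axis=0).round(4) if h0.any() else '')
s2=cv2.resize(o[1][130:220,190:300],(488,400),interpolation=cv2.INTER_CUBIC)
cv2.imwrite('pics/w3.png',np.hstack([o[0][150:384,100:400],s2[:234]][:1]+[s2[80:314]]))
```

```text
[0.46133829 0.23697062 0.09103097] [ 0.09030875  0.09491539 -0.61162497]
[[0.452  0.229  0.1153]
 [0.4608 0.2398 0.1229]
 [0.4699 0.2465 0.1242]]
[[0.451  0.2395 0.0861]
 [0.4605 0.2458 0.1032]
 [0.4726 0.2495 0.1151]]
disc pts 1119 [[0.4469 0.2341 0.0577]
 [0.4739 0.2521 0.0611]]
```

View pics/w3.png

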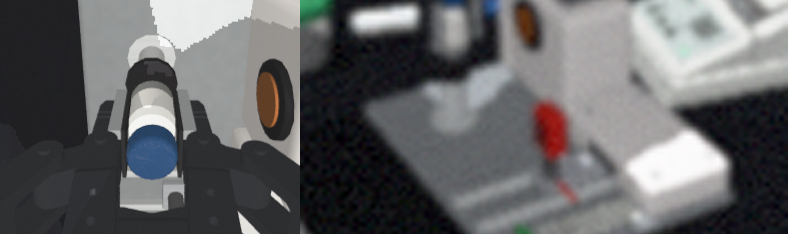

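The vial is over the disc. The vial centre is at (.461,.238) and the disc centre at (.4605,.2375). Lowering gently.

Call:
carry_out:
  targets: [0,0,5,0,0,0,-0.7,0,0,4,0,0,0,-0.7,0,0,2,0,0,0,-0.7,0,0,1,0,0,0,-0.7,0,0,0.5,0,0,0,-0.7,0,0,0,0,0,0,-0.7]

```text
time_s: 8.55
position: [0.4615, 0.2373, 0.0788]
tcp_rot: [[-0.106, 0.994, 0.0], [0.994, 0.106, -0.0], [-0.0, 0.0, -1.0]]
contact_force: [-0.1, -0.3, -0.6]
finger_gap: 0.0208
grip_force: 24.6
```

Call:
carry_out:
  targets: [0,0,0.7,0,0,0,-0.7,0,0,0.5,0,0,0,-0.7,0,0,0,0,0,0,-0.7]

```text
time_s: 8.93
position: [0.4615, 0.2373, 0.0775]
tcp_rot: [[-0.106, 0.994, -0.0], [0.994, 0.106, -0.0], [-0.0, -0.0, -1.0]]
contact_force: [0.3, -1.1, -0.1]
finger_gap: 0.0205
grip_force: 24.6
```

Call:
carry_out:
  targets: [0,0,0.5,0,0,0,-0.7,0,0,0,0,0,0,-0.7]

```text
time_s: 9.18
position: [0.4616, 0.2373, 0.0773]
tcp_rot: [[-0.106, 0.994, 0.0], [0.994, 0.106, 0.0], [0.0, 0.0, -1.0]]
contact_force: [-1.4, -0.4, 5.4]
finger_gap: 0.0207
grip_force: 25.1
```

Contact at 5 N. Now opening slowly.

Call:
carry_out:
  targets: [0,0,-0.2,0,0,0,-0.48,0,0,0,0,0,0,-0.42,0,0,0,0,0,0,-0.35,0,0,0,0,0,0,-0.25,0,0,0,0,0,0,-0.1,0,0,0,0,0,0,0.1,0,0,0,0,0,0,0.2,0,0,0,0,0,0,0.2]

```text
time_s: 10.18
position: [0.4616, 0.2373, 0.0773]
tcp_rot: [[-0.106, 0.994, 0.0], [0.994, 0.106, 0.0], [-0.0, 0.0, -1.0]]
contact_force: [-1.2, -0.0, 0.6]
finger_gap: 0.0512
grip_force: 0.0
```

Call:
carry_out:
  targets: [0,0,-10,0,0,0,0.2,0,0,-25,0,0,0,0.2,0,0,-40,0,0,0,0.2,0,0,-40,0,0,0,0.2,0,0,-10,0,0,0,0.2,0,0,0,0,0,0,0.2]

```text
time_s: 10.92
position: [0.4617, 0.2373, 0.2029]
tcp_rot: [[-0.106, 0.994, 0.001], [0.994, 0.106, 0.0], [0.0, 0.001, -1.0]]
contact_force: [-0.2, 0.1, -0.0]
finger_gap: 0.0512
grip_force: 0.0
```

Run:
```python
from h import *
s=ctrl.read_state();print(s['time_s'],s['position'],s['contact_force'])
m=ctrl.camera_model('wrist');p,d=ctrl.camera('wrist');cv2.imwrite('pics/w4.png',p);np.savez('w4.npz',p=p,d=d,**m)
P=cloud('wrist',d,m);h=cv2.cvtColor(p,cv2.COLOR_BGR2HSV);H,S,V=[h[...,i].astype(int) for i in range(3)]
F=(0,0,512,384)
blob(p,P,m,'wrist',(H>95)&(H<125)&(S>110)&(V>40),F,.11,'cap')
blob(p,P,m,'wrist',((H<8)|(H>172))&(S>120)&(V>80),F,.084,'red')
blob(p,P,m,'wrist',(H>45)&(H<80)&(S>100)&(V>60),F,.028,'green')
```

```text
10.925 [0.46167022 0.2373379  0.20287582] [-0.21651667  0.07643417 -0.00915642]
cap [333, 1, 47, 31, 870] [356.5  16.8] ray [0.5146 0.3658 0.11  ] z 0.014
cap [239, 185, 26, 26, 524] [251.4 197.4] ray [0.4612 0.2385 0.11  ] z 0.109
red [262, 272, 17, 40, 629] [269.7 291.9] ray [0.489  0.1386 0.084 ] z 0.082
green [142, 0, 69, 24, 1189] [177.    9.3] ray [0.3833 0.3724 0.028 ] z 0.058
green [226, 291, 5, 23, 75] [228.2 301.5] ray [0.4513 0.0812 0.028 ] z 0.027
```

View pics/w4.png

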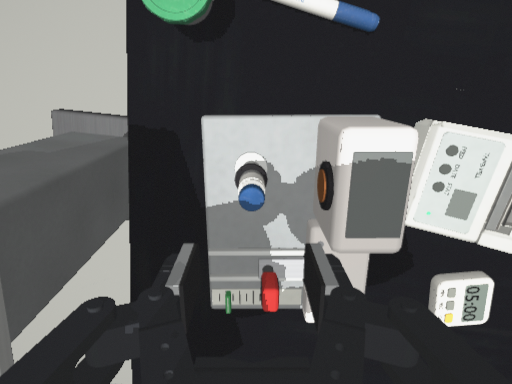

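The vial stands on the post: cap at (251,197), giving (.461,.2385) with its top at 0.109. The red grip is at (270,292) and the green clip at (228,301).

```bash
cat >> h.py <<'E'
def rd(x,yaw=.107):
    c,s=np.cos(yaw),np.sin(yaw);R=np.array([[c,-s],[s,c]]);o=np.array([.4607,.2377])-R@[-.04,.062]
    return (np.atleast_2d(x)[:,:2]-o)@R
E
python3 - <<'E'
from h import *
D=np.load('w4.npz');p,d=D['p'],D['d'];m={k:D[k] for k in 'KRt'};P=cloud('wrist',d,m)
h=cv2.cvtColor(p,cv2.COLOR_BGR2HSV);H,S,V=[h[...,i].astype(int) for i in range(3)]
k=((H<8)|(H>172))&(S>120)&(V>80);q=P[k];t=q[(q[:,2]>.079)&(q[:,2]<.09)];r=rd(t)
print('grip top reader',np.percentile(r,[2,50,98],axis=0).round(4),t.mean(0))
g=(H>45)&(H<80)&(S>100)&(V>60);g[:280]=0;r=rd(P[g]);print('clip',np.percentile(r,[2,50,98],axis=0).round(4))
T=np.load('top.npz');p=T['p'];h=cv2.cvtColor(p,cv2.COLOR_BGR2HSV);H,S,V=[h[...,i].astype(int) for i in range(3)]
P=cloud('top',T['d']);k=((H<8)|(H>172))&(S>120)&(V>80);k[:,:215]=0;k[:,245:]=0;k[:175]=0;k[200:]=0
v,u=np.nonzero(k);print('top red',[(a,b) for a,b in zip(u,v)][:0],rd(np.array([ray('top',a,b,.084) for a,b in zip(u,v) if a<233]).mean(0)),rd(np.array([ray('top',a,b,.03) for a,b in zip(u,v) if a>=235]).reshape(-1,3).mean(0)))
print('clip top',rd(ray('top',246.6,203.1,.028)))
c,s=np.cos(.107),np.sin(.107);print('origin',np.array([.4607,.2377])-np.array([[c,-s],[s,c]])@[-.04,.062])
E
```

```text
grip top reader [[-0.0295 -0.0604]
 [-0.0221 -0.0471]
 [-0.0144 -0.0369]] [0.49025091 0.13088357 0.08297251]
clip [[-0.0691 -0.1309]
 [-0.0655 -0.0927]
 [-0.0641 -0.0842]]
top red [] [[-0.02149127 -0.05335155]] [[-0.02066497 -0.07743907]]
clip top [[-0.06635718 -0.0981122 ]]
origin [0.50709259 0.18032642]
```

Call:
carry_out:
  targets: [-37,5.7,0,0,0,0,0.2,-37,5.7,0,0,0,0,0.2,-37.4,5.7,0,0,0,0,0.2,0,0,30,0,0,0,0.2,0,0,45,0,0,0,0.2,0,0,40,0,0,0,0.2,0,0,20,0,0,0,0.2,0,0,10,0,0,0,0.2,0,0,0,0,0,0,0.2]

```text
time_s: 12.1
position: [0.4898, 0.1282, 0.0566]
tcp_rot: [[-0.106, 0.994, -0.002], [0.994, 0.106, -0.0], [-0.0, -0.002, -1.0]]
contact_force: [0.2, 0.3, 0.2]
finger_gap: 0.0513
grip_force: 0.0
```

Call:
carry_out:
  targets: [0,0,0,0,0,0,-0.2,0,0,0,0,0,0,-0.4,0,0,0,0,0,0,-0.8,0,0,0,0,0,0,-0.8,0,0,0,0,0,0,-0.8,0,0,0,0,0,0,-0.8]
  force: 50

```text
time_s: 12.85
position: [0.491, 0.1284, 0.058]
tcp_rot: [[-0.106, 0.994, 0.002], [0.994, 0.106, 0.0], [0.0, 0.002, -1.0]]
contact_force: [1.1, 0.5, 5.6]
finger_gap: 0.0158
grip_force: 49.2
```

```bash
cat > look.py <<'E'
from h import *
import sys
s=ctrl.read_state();print(s['time_s'],s['position'],rd(s['position']).round(4),s['contact_force'],s['finger_gap'],s['grip_force'])
o=[]
for c in('top','wrist'):
    m=ctrl.camera_model(c);p,d=ctrl.camera(c);o.append(p);P=cloud(c,d,m)
    h=cv2.cvtColor(p,cv2.COLOR_BGR2HSV);H,S,V=[h[...,i].astype(int) for i in range(3)]
    roi=(165,140,265,225) if c=='top' else (0,0,512,384)
    for n,k,z in(('red',((H<8)|(H>172))&(S>110)&(V>70),.03),('green',(H>45)&(H<80)&(S>90)&(V>60),.028),('blue',(H>95)&(H<125)&(S>110)&(V>40),.11)):
        a=np.zeros(k.shape,np.uint8);x0,y0,x1,y1=roi;a[y0:y1,x0:x1]=k[y0:y1,x0:x1]
        N,l,st,cc=cv2.connectedComponentsWithStats(a)
        for i in range(1,N):
            if st[i,4]>4: print(c,n,st[i].tolist(),rd(ray(c,*cc[i],z,m)).round(4),np.median(P[l==i][:,2]).round(3))
im=np.hstack([cv2.resize(o[0][155:225,165:265],(400,280),interpolation=cv2.INTER_CUBIC),cv2.resize(o[1],(373,280))])
cv2.imwrite(f'pics/{sys.argv[1]}.png',im)
E
python3 look.py g1
```

```text
12.85 [0.49101837 0.12839965 0.05796438] [[-0.0215 -0.0499]] [1.12329363 0.50989887 5.62869023] 0.01582808528234583 49.17187213897705
wrist red [233, 237, 38, 85, 2998] [[-0.0218 -0.0772]] 0.083
wrist green [173, 280, 13, 19, 172] [[-0.0652 -0.0845]] 0.025
wrist blue [167, 0, 29, 4, 70] [[-0.0377  0.0495]] 0.102
```

View pics/g1.png

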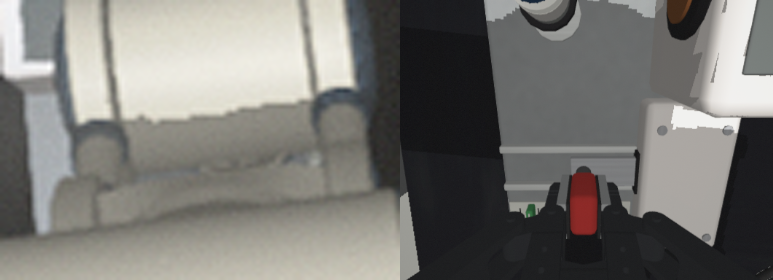

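The grip is held (gap 15.8 mm), and the clip is about 44 mm out. Pulling.

Call:
carry_out:
  targets: [0,-4,0,0,0,0,-0.8,0,-6,0,0,0,0,-0.8,0,-8,0,0,0,0,-0.8,0,-8,0,0,0,0,-0.8,0,-8,0,0,0,0,-0.8,0,-6,0,0,0,0,-0.8,0,-4,0,0,0,0,-0.8,0,0,0,0,0,0,-0.8]

```text
time_s: 13.95
position: [0.4482, 0.1238, 0.058]
tcp_rot: [[-0.106, 0.994, 0.004], [0.994, 0.106, 0.0], [-0.0, 0.004, -1.0]]
contact_force: [8.3, -0.7, 3.6]
finger_gap: 0.0158
grip_force: 49.2
```

```bash
cat >> look.py <<'E'
p,d=ctrl.camera('scene');m=ctrl.camera_model('scene');h=cv2.cvtColor(p,cv2.COLOR_BGR2HSV);H,S,V=[h[...,i].astype(int) for i in range(3)]
for n,k,z in(('red',((H<8)|(H>172))&(S>110)&(V>70),.03),('green',(H>45)&(H<80)&(S>90)&(V>60),.028)):
    a=k.astype(np.uint8);a[:150]=0;a[225:]=0;a[:,:200]=0;a[:,300:]=0
    N,l,st,cc=cv2.connectedComponentsWithStats(a)
    for i in range(1,N):
        if st[i,4]>3: print('scene',n,st[i].tolist(),rd(ray('scene',*cc[i],z,m)).round(4))
cv2.imwrite(f'pics/{sys.argv[1]}.png',np.hstack([cv2.resize(p[140:215,200:300],(400,300),interpolation=cv2.INTER_CUBIC),cv2.resize(o[1],(400,300))]))
E
python3 look.py g2
```

```text
13.95 [0.44815029 0.12376516 0.05798517] [[-0.0646 -0.0499]] [ 8.26518465 -0.70343369  3.61932291] 0.0158121114606568 49.1539603471756
wrist red [233, 237, 39, 86, 3072] [[-0.0646 -0.0775]] 0.083
wrist blue [338, 0, 27, 4, 67] [[-0.0424  0.0494]] 0.102
scene red [232, 175, 6, 13, 60] [[-0.0403 -0.011 ]]
scene green [239, 199, 4, 6, 15] [[-0.0733 -0.1073]]
```

View pics/g2.png

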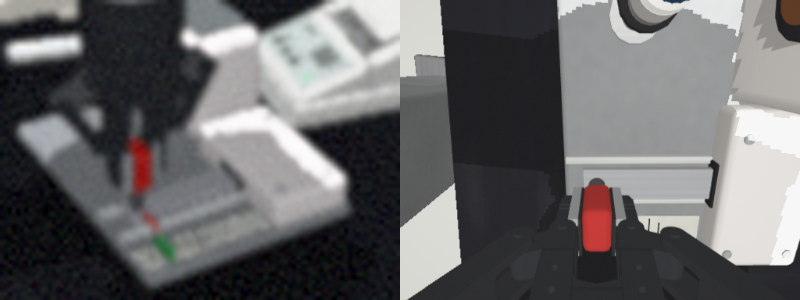

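The scene crop shows the red pointer at (150,220) in line with the green clip at (163,245). Numerically it sits at −65.0 mm against a clip at about −65.8 mm. I'll nudge 0.7 mm and hold for the reading.

Call:
carry_out:
  targets: [0,-0.7,0,0,0,0,-0.8,0,0,0,0,0,0,-0.8,0,0,0,0,0,0,-0.8,0,0,0,0,0,0,-0.8,0,0,0,0,0,0,-0.8,0,0,0,0,0,0,-0.8,0,0,0,0,0,0,-0.8,0,0,0,0,0,0,-0.8,0,0,0,0,0,0,-0.8,0,0,0,0,0,0,-0.8]

```text
time_s: 15.35
position: [0.4478, 0.1237, 0.058]
tcp_rot: [[-0.106, 0.994, 0.004], [0.994, 0.106, 0.0], [-0.0, 0.004, -1.0]]
contact_force: [8.4, -0.9, 5.3]
finger_gap: 0.0155
grip_force: 49.2
```

Call:
carry_out:
  targets: [0,0,0,0,0,0,-0.8,0,0,0,0,0,0,-0.8,0,0,0,0,0,0,-0.8,0,0,0,0,0,0,-0.8,0,0,0,0,0,0,-0.8,0,0,0,0,0,0,-0.8,0,0,0,0,0,0,-0.8,0,0,0,0,0,0,-0.8,0,0,0,0,0,0,-0.8,0,0,0,0,0,0,-0.8]

```text
time_s: 16.6
position: [0.4477, 0.1237, 0.058]
tcp_rot: [[-0.106, 0.994, 0.004], [0.994, 0.106, 0.0], [-0.0, 0.004, -1.0]]
contact_force: [9.1, -1.3, 5.8]
finger_gap: 0.0154
grip_force: 49.2
```

Call:
carry_out:
  targets: [0,0,0,0,0,0,-0.8,0,0,0,0,0,0,-0.8,0,0,0,0,0,0,-0.8,0,0,0,0,0,0,-0.8,0,0,0,0,0,0,-0.8,0,0,0,0,0,0,-0.8]

```text
time_s: 17.35
position: [0.4477, 0.1237, 0.058]
tcp_rot: [[-0.106, 0.994, 0.004], [0.994, 0.106, 0.0], [-0.0, 0.004, -1.0]]
contact_force: [7.8, -0.5, 4.4]
finger_gap: 0.0155
grip_force: 49.2
```

```bash
python3 -c "
from h import *
s=ctrl.read_state();print(s['time_s'],rd(s['position']),s['grip_force'],s['finger_gap']);print(ctrl.hand_in())"
```

```text
17.35 [[-0.06505289 -0.04994179]] 49.17862057685852 0.01554307728057277
the job is handed in; nothing more can be done
None
```

I stood the blue-capped vial on the post and released it, then pulled the shutter to the green clip and held it there for over 3 s. By my measurements the pointer is within about 1 mm of the clip. I handed the job in at 17.4 s with the gripper still holding; no verdict came back.

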